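# Square a sample board in the gluing jig and snap the toggle clamp down on it

### The arm

A 6-joint arm with a two-finger parallel gripper is mounted at the origin on a cart in front of the work surface, level with it; the furniture and walls round the work are solid. World frame = base frame: x ahead of the robot, y to its left, z up, the work surface at z = 0. Lengths are in m, angles in rad, forces in N, time in s.
With the tool pointing down it reaches from about 0.275 to 0.75 m from the base axis. Payload 10.2 kg.
Tool frame: the origin (TCP) lies at the very end of the fingers, on their centre line; the grasp point (between the pads) lies 19 mm behind it (robot.grip_point_offset is the distance from the TCP to the grasp point, in m); z points along the fingers, y is the line along which they close (so a half turn about z gives the same grasp; the last joint's range is limited). The gripper opens to 85 mm and grips with 20 to 120 N. Pads are 22 mm wide; open, the fingers measure 114 mm over their backs; the gripper's body (76 mm by 85 mm) begins 54 mm behind the grasp point. The pads swing forward as they close: fully open they stand 13 mm farther back than shut.
Start: joints at [-1.437, 0.313, 1.498, -0, 1.331, -0.223], TCP at [0.183, -0.492, 0.231] pointing down, gripper open.
Joint ranges: [-2.94, 2.94], [-0.97, 2.17], [0.19, 2.56], [-1.23, 4.37], [0.02, 3.11], [-2.88, 2.88]. Speed limits (rad/s): [2.39, 2.39, 3.01, 3.14, 3.14, 3.14].

### API

Orientations are given as a rotation vector (axis times angle).
In Python, from workcell import monitor, vision, hand_in, robot gives the robot as it stands.
- The arm moves only by the tool send_rows, never from a script. Its argument "series" is a list of rows, each an object with "gripper": the opening, from 0 (shut) to 1 (fully open); "offset": the shift along the tool's x, y, z in m, a list of three; "spin": the turn about the tool's z in rad. In form: [{"gripper": gripper, "offset": [tx, ty, tz], "spin": spin}, ...]. A call has 1 to 5 rows; each row is the pose to reach, as a shift and turn from the pose commanded when the call began, along the tool's axes at that moment; what a row does not reach only later rows make up. A row lasts 1/8 s, in which the tool goes at most 62.5 mm and 10.7 degrees, less where a joint would pass 70% of its speed; a pose out of reach is approached as far as the arm can. A call with a gripper value outside its range is refused whole. The fingers move at their own pace and stop on an object; "force" is the grip in N (left out, the last holds). Time passes only in rows, so rows that repeat a pose let the fingers close. It gives the time, the measured TCP pose, the force, the opening and the grip force at its end, in the units of the state.
- monitor.state(): the state, without advancing time (a new reading comes with each control period).
- vision.read_camera(name): name is "scene" or "top"; returns (picture, depth): 384x512x3 uint8, red, green, blue; 384x512 float32, m along the optical axis (not along the pixel's ray), 0 where there is no reading.
- vision.camera_params(name): a dict with "fx", "fy", "cx", "cy" (pixels), "D" ([k1, k2, p1, p2, k3] as OpenCV has them; the pictures are not rectified), "rvec" (rotation vector, rad) and "tvec" (3), from world to camera coordinates, as OpenCV has them. Camera axes: x right, y down, z forward; pixel columns grow to the right and rows downward; lengths in m; the calibration is good to about 2 mm. A picture is of the moment at which its call begins. camera_params takes no time and is no camera call.
- hand_in(): hands the job in; it is judged then, once.
Trained networks look in the newest picture that a camera, given by its name, has taken for a name from the list of things; names that differ only in an ending like _2 or _b are one class to them, and where a whole thing is asked for, a point or a joint stands for the part that bears it (a point fixed in the world has none). Each returns a list of dicts, best first, with "conf" (0 to 1); they miss things now and then, are a little off and sometimes report something else, mostly with a low value. They report only what shows in the picture. A call takes as long as a camera call. They do not tell look-alikes from the thing itself.
- vision.boxes_of(thing, camera): "centre" ([x, y, z] in m, in world coordinates, good to about 4 mm: the middle of the surface that is visible of it).
- vision.spot_point(thing, camera): "centre" ([x, y, z] in m, in world coordinates, good to about 4 mm: a listed point, or the origin of a listed thing).
The state is a dict: "time": time; "joints": joint angles; "qd": joint speeds; "tau": joint torques, N m; "position": TCP position; "ee_rot": TCP orientation; "force": force on the tool from outside, world axes, zero at the start; "torque": the same for the moment, N m; "width": opening from 0.0 (shut) to 1.0 (fully open); "grip_force": force on a finger pad.
Only numpy, scipy, OpenCV 4.12 (cv2) and the standard library are available. Lean on these libraries where they do the work, as an engineer would, in place of code of your own. Each camera call takes 0.05 s, during which the arm holds its last target. There are 200 camera calls.

### The job

Get the sample board ready for gluing: push it across the jig with the fingertips until it sits flush against both wooden stop strips, then push the clamp's handle over its dead centre until it snaps forward and stays, so that the rubber foot holds the board down. Only push: do not grip, lift or tip anything, and leave the jar, tape, tweezers, brush and dish where they are.

Things in the scene. Friction and masses are not known exactly. Their poses are not given: they have to be found in the camera images.
- jig: Gluing jig fixed to the desk: plywood base 210 (x) x 320 (y) x 15 mm; origin at the centre of its underside, +x away from the robot (within 15 degrees), +y left. Two smooth brown wooden stop strips, 9 mm high, 18 wide, stand on it: the far stop along y, near face at x = +80 mm (y -50 to +136); the side stop along x, left face at y = -60 mm (x -84 to +68).
- corner (a point): Point on top of the jig's base (15 mm above the desk) where the faces of the two stops would meet; axes as the jig's. With the board flush in this corner, its centre lies at x = -50, y = +75 mm from here, its long side along the jig's y.
- board: Loose flat olive sample board, 150 x 100 x 12 mm, about 0.25 kg; origin at the centre of its underside, own x along the 150 mm side. Lies flat on the jig's base, long side roughly along the jig's y, its centre 20 to 43 mm nearer than home (from the far stop) and 15 to 38 mm left of home, turned by up to 10 degrees.
- clamp: Steel toggle clamp bolted on the jig's base right of the side stop. Origin on the base's top below the pivot of its bar, 45 mm right of the side stop's face; axes as the jig's, +y to the board. Open: bar stands up (top 145 mm above the desk), handle leans back to the right by 39 degrees. Handle pushed over towards +y: the bar swings down on the board and past dead centre it snaps against its stop.
- handle_end (a point): Middle of the upper end of the clamp's black handle; its grip is 68 mm long, 16 wide (jig x), 20 thick. Path in the clamp's y, z (mm): open -86, 146; -70, 157; -46, 168; -15, 175; foot meets board at about +10, 175; dead centre +31, 173; locked +38, 171, leaning 16 degrees to the board. Needs under 6 N. Let go between foot contact and dead centre, it springs back a little.
- clamp_bar (a joint): Angle of the clamp's bar: 0 = open, standing up; about 1.22 = level, down on the board. Bar, handle and a short link move together in the clamp's y-z plane.
- clamp_pad: The clamp's spindle with its sprung black rubber foot (19 mm across), 70 mm along the bar from its pivot; origin on the bar. It points at the board's side when the clamp is open; locked, it presses down on the board with about 6 N, 25 mm inside the edge at the side stop.
- jar: Small glass jar of tiles, 49 mm across, 66 mm tall, standing on the jig's base in its near right corner, in front of the clamp; origin at the centre of its underside. Leave it.
- tape: Roll of masking tape lying flat on the desk left of the jig, 83 mm across, 19 mm high; origin at the centre of its underside. Leave it.
- tweezers: Steel tweezers on the desk in front of the jig, to the left, 131 mm long, 9 mm high; origin at the middle. Leave them.
- brush: Glue brush on the desk to the right, near the front edge, 177 mm long, 12 mm high; origin at the middle. Leave it.
- dish: Small dish of tiles on the desk to the left, 102 mm across, 26 mm high; origin at the centre of its underside. Leave it.
There are look-alikes about, which are no part of the job. Of the things that look like the board, the largest one is meant.

How it is judged:
On the way, in this order (a step that is already met when the one before it is completed fails the run):
1. the board is flush against both stops while the clamp is still open (x of board in the frame of corner between -0.053 and -0.047 m and y of board in the frame of corner between 0.072 and 0.078 m and angle between the x axis of board and the y axis of jig, either way round below 0.03 rad and height (world z) of board below 0.019 m and value of joint clamp_bar below 0.5 rad), for 0.2 s.
2. the handle is past centre and the rubber foot presses on the board (y of handle_end in the frame of clamp above 0.034 m and value of joint clamp_bar above 1.15 rad and contact force between clamp_pad and board above 3 N), for 0.2 s.
At the end, for the whole second after the job is handed in: The board lies flat on the jig within 3 mm of both stops and square to them within 0.03 rad, at rest; the clamp's handle is past its dead centre (its end more than 34 mm on the board's side of the bar's pivot), its bar is down and its foot presses on the board with more than 3 N (all of step 2 and x of board in the frame of corner between -0.053 and -0.047 m and y of board in the frame of corner between 0.072 and 0.078 m and angle between the x axis of board and the y axis of jig, either way round below 0.03 rad and height (world z) of board below 0.019 m and linear speed of board below 0.01 m/s); the robot touches nothing.
It fails at once if the board is lifted or tipped (height (world z) of board above 0.027 m or angle between board's own z axis and vertical above 0.15 rad).
It fails at once if a bystander (jar, tape, tweezers, brush or dish) is moved by more than 15 mm (distance of any of jar, tape, tweezers, brush, dish from where it was at the start of the episode above 0.015 m).
It also fails if it takes over 64 s, if anything falls off the work surface, if the arm or the gripper's body presses on something with over 40 N, if the wrist force passes 120 N, or if a joint passes its speed limit or range.

## Working session

There is one attempt and no reset: what is moved stays moved. The work goes in short steps, Python scripts to look and compute and a tool call to move; the robot and the scene stay as the last step left them, time stands still between calls to the robot, and variables do not carry over. Pictures are saved under pics/ and viewed, at most 10 in all, crops included, and the job is handed in when it is done.

Besides the shell and the picture viewer there is one more tool, called as name(argument=value, ...) on one line, values as JSON. send_rows: Moves the arm, as the interface text tells. Its arguments: {"type":"object","properties":{"series":{"type":"array"},"force":{"type":"number"}},"required":["series"]}

```bash
mkdir -p pics; cat > h.py <<'E'
import numpy as np, cv2
from workcell import monitor, vision, hand_in, robot
from scipy.spatial.transform import Rotation as R
def cloud(cam):
    pic,d=vision.read_camera(cam);p=vision.camera_params(cam)
    K=np.array([[p['fx'],0,p['cx']],[0,p['fy'],p['cy']],[0,0,1.]])
    h,w=d.shape;u,v=np.meshgrid(np.arange(w),np.arange(h))
    n=cv2.undistortPoints(np.stack([u,v],-1).reshape(-1,1,2).astype(np.float64),K,np.array(p['D'])).reshape(h,w,2)
    c=np.dstack([n*d[...,None],d])
    Rm=R.from_rotvec(np.ravel(p['rvec'])).as_matrix()
    W=(c-np.ravel(p['tvec']))@Rm
    W[d==0]=np.nan
    return pic,W
def save(pic,name): cv2.imwrite('pics/'+name,cv2.cvtColor(pic,cv2.COLOR_RGB2BGR))
E
python3 - <<'E'
from h import *
a,W=cloud('top');save(a,'t0.png');np.save('t0.npy',W)
b,W=cloud('scene');save(b,'s0.png');np.save('s0.npy',W)
cv2.imwrite('pics/b0.png',cv2.resize(cv2.vconcat([cv2.imread('pics/t0.png'),cv2.imread('pics/s0.png')]),(400*1,600)))
for t in ['corner','board','clamp','handle_end','jig','jar','clamp_pad']:
    for cam in ['top','scene']:
        print(t,cam,[(np.round(x['centre'],3),round(x['conf'],2)) for x in vision.spot_point(t,cam)])
s=monitor.state();print(s['time'],s['position'],s['ee_rot'],R.from_rotvec(s['ee_rot']).as_matrix().round(3))
E
```

```text
corner top [(array([ 0.624, -0.014,  0.013]), 0.68)]
corner scene [(array([ 0.626, -0.015,  0.017]), 0.68), (array([ 0.56 , -0.063,  0.013]), 0.31)]
board top [(array([0.537, 0.088, 0.016]), 0.66), (array([ 0.603, -0.319, -0.003]), 0.65), (array([0.403, 0.399, 0.   ]), 0.61), (array([ 0.399, -0.418, -0.002]), 0.4)]
board scene [(array([0.538, 0.088, 0.017]), 0.91), (array([ 0.604, -0.319,  0.003]), 0.69), (array([ 0.398,  0.397, -0.   ]), 0.4)]
clamp top [(array([ 0.56 , -0.064,  0.015]), 0.85)]
clamp scene [(array([ 0.563, -0.064,  0.016]), 0.85), (array([ 0.478, -0.079,  0.016]), 0.67), (array([0.537, 0.087, 0.016]), 0.36)]
handle_end top [(array([ 0.568, -0.151,  0.162]), 0.45), (array([ 0.622, -0.015,  0.018]), 0.38)]
handle_end scene [(array([ 0.572, -0.148,  0.156]), 0.67)]
jig top [(array([0.535, 0.042, 0.   ]), 0.84)]
jig scene [(array([0.538, 0.039, 0.001]), 0.84)]
jar top [(array([ 0.479, -0.079,  0.009]), 0.55)]
jar scene [(array([ 0.48 , -0.078,  0.016]), 0.88)]
clamp_pad top [(array([ 0.566, -0.045,  0.124]), 0.42)]
clamp_pad scene [(array([ 0.561, -0.045,  0.123]), 0.44)]
0.8 [ 0.18334483 -0.49194313  0.23129784] [-3.09174393e+00 -5.57424812e-01 -2.70588113e-05] [[ 0.937  0.349  0.   ]
 [ 0.349 -0.937  0.   ]
 [ 0.     0.    -1.   ]]
```

View pics/t0.png

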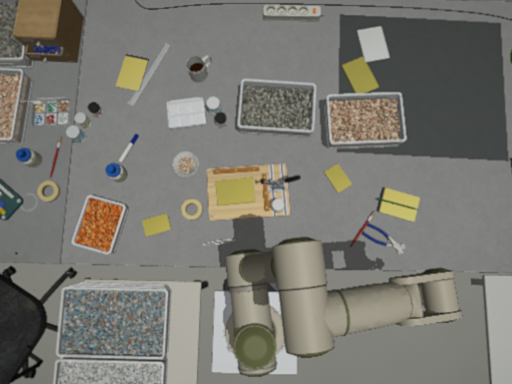

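View pics/s0.png

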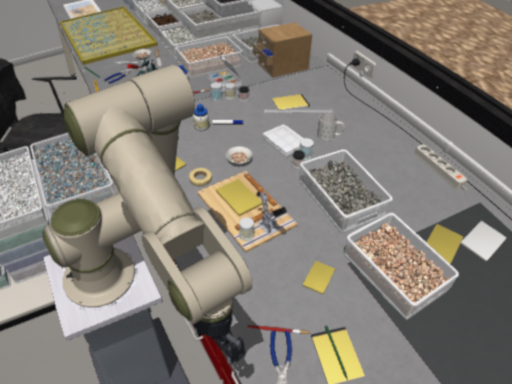

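```bash
cat > m.py <<'E'
from h import *
def rect(P): 
    (c,s,a)=cv2.minAreaRect((P*1000).astype(np.float32)); return np.round(c,1),np.round(s,1),round(a,2)
def board(cam,tag=None):
    pic,W=cloud(cam)
    hsv=cv2.cvtColor(pic,cv2.COLOR_RGB2HSV).astype(int)
    ok=(W[...,0]>.38)&(W[...,0]<.68)&(W[...,1]>-.14)&(W[...,1]<.23)
    mb=ok&(hsv[...,0]>22)&(hsv[...,0]<35)&(hsv[...,1]>130)
    n,l,st,_=cv2.connectedComponentsWithStats(mb.astype(np.uint8),connectivity=4)
    i=1+np.argmax(st[1:,4]);mb=l==i
    mj=ok&(W[...,2]>.008)&(W[...,2]<.035)&(hsv[...,1]>60)
    return pic,W,hsv,mb,mj
E
python3 - <<'E'
from m import *
for cam in ['top','scene']:
    pic,W,hsv,mb,mj=board(cam)
    print(cam,mb.sum(),rect(W[mb][:,:2]),np.nanmedian(W[mb],0),mj.sum(),rect(W[mj][:,:2]))
    ys,xs=np.where(mb);y0,x0=int(ys.mean()),int(xs.mean())
    c=pic[y0-50:y0+50,x0-50:x0+80].copy()
    save(cv2.resize(c,None,fx=4.5,fy=4.5,interpolation=cv2.INTER_CUBIC),cam+'c.png'); print(x0,y0,pic[y0,x0],hsv[y0,x0])
E
```

```text
top 784 (array([538.1,  89.8]), array([ 93.9, 141.7]), 7.3) [0.53833345 0.09156469 0.0271754 ] 3337 (array([539.6,  57.3]), array([208.9, 357.6]), 4.95)
234 190 [171 161  82] [ 27 133 171]
scene 823 (array([536.2,  86.5]), array([102.3, 155.5]), 6.72) [0.53432345 0.08195841 0.02608826] 3002 (array([537.5,  54.1]), array([214.3, 364.6]), 4.73)
238 196 [197 179  88] [ 25 141 197]
```

View pics/topc.png

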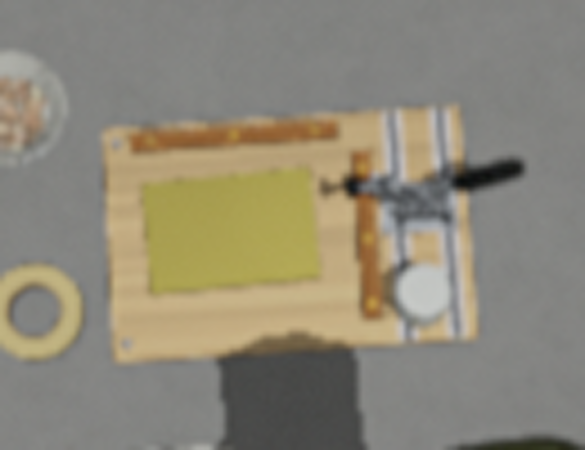

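View pics/scenec.png

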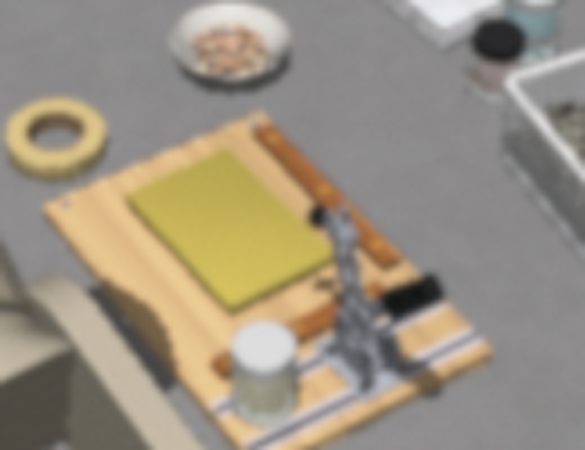

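The jig is turned by about 4.9° with its corner at (0.625, -0.0145). The board sits at (0.537, 0.088) and is turned by about 7°. I'll move to the near side of the board with the fingers shut.

send_rows(series=[{"gripper":0,"offset":[0.045,-0.044,0],"spin":0},{"gripper":0,"offset":[0.09,-0.088,0],"spin":0},{"gripper":0,"offset":[0.135,-0.132,0],"spin":0},{"gripper":0,"offset":[0.18,-0.177,0],"spin":0},{"gripper":0,"offset":[0.226,-0.2215,0],"spin":0}])

```text
time: 1.52
position: [0.3165, -0.2072, 0.2315]
ee_rot: [3.091, 0.556, 0.001]
force: [0.7, -1.1, 1.5]
width: 0.006
grip_force: 0.0
```

send_rows(series=[{"gripper":0,"offset":[0.045,-0.044,0],"spin":0.09},{"gripper":0,"offset":[0.09,-0.088,0],"spin":0.18},{"gripper":0,"offset":[0.135,-0.132,0],"spin":0.271},{"gripper":0,"offset":[0.18,-0.177,0],"spin":0.271},{"gripper":0,"offset":[0.226,-0.2215,0],"spin":0.271}])

```text
time: 2.15
position: [0.4494, 0.076, 0.2316]
ee_rot: [3.138, 0.135, 0.001]
force: [0.3, -2.0, 0.4]
width: -0.003
grip_force: 0.0
```

send_rows(series=[{"gripper":0,"offset":[0,0,0],"spin":0},{"gripper":0,"offset":[0,0,0],"spin":0}])

```text
time: 2.4
position: [0.4485, 0.0736, 0.2312]
ee_rot: [3.138, 0.135, -0.001]
force: [0.5, -0.5, -0.9]
width: 0.0
grip_force: 0.0
```

send_rows(series=[{"gripper":0,"offset":[0,-0.007,0.06],"spin":0},{"gripper":0,"offset":[0,-0.007,0.12],"spin":0},{"gripper":0,"offset":[0,-0.007,0.17],"spin":0},{"gripper":0,"offset":[0,-0.007,0.2],"spin":0},{"gripper":0,"offset":[0,-0.007,0.21],"spin":0}])

```text
time: 3.02
position: [0.4474, 0.0795, 0.0203]
ee_rot: [-3.139, -0.131, 0.004]
force: [-0.1, 0.4, -0.3]
width: 0.001
grip_force: 0.0
```

send_rows(series=[{"gripper":0,"offset":[0,0,0],"spin":0},{"gripper":0,"offset":[0,0,0],"spin":0}])

```text
time: 3.28
position: [0.449, 0.0805, 0.0226]
ee_rot: [3.138, 0.134, 0.004]
force: [0.0, 0.4, -0.7]
width: 0.0
grip_force: 0.0
```

send_rows(series=[{"gripper":0,"offset":[0,0,0.003],"spin":0},{"gripper":0,"offset":[0.01,0,0.003],"spin":0},{"gripper":0,"offset":[0.018,0,0.003],"spin":0},{"gripper":0,"offset":[0.024,0,0.003],"spin":0},{"gripper":0,"offset":[0.03,0,0.003],"spin":0}])

```text
time: 3.9
position: [0.4783, 0.0835, 0.0182]
ee_rot: [-3.139, -0.135, 0.001]
force: [-1.2, -0.2, 1.1]
width: -0.005
grip_force: 0.9
```

send_rows(series=[{"gripper":0,"offset":[0.005,0,0],"spin":0},{"gripper":0,"offset":[0.01,0,0],"spin":0},{"gripper":0,"offset":[0.014,0,0],"spin":0},{"gripper":0,"offset":[0.018,0,0],"spin":0},{"gripper":0,"offset":[0.02,0,0],"spin":0}])

```text
time: 4.53
position: [0.4982, 0.0852, 0.0182]
ee_rot: [-3.139, -0.135, -0.0]
force: [-0.6, 0.5, 1.1]
width: 0.0
grip_force: 0.7
```

send_rows(series=[{"gripper":0,"offset":[0.0015,0,0],"spin":0},{"gripper":0,"offset":[0.003,0,0],"spin":0}])

```text
time: 4.78
position: [0.501, 0.0854, 0.0183]
ee_rot: [-3.139, -0.135, 0.0]
force: [-1.5, 0.4, -0.3]
width: -0.001
grip_force: 0.5
```

send_rows(series=[{"gripper":0,"offset":[0.001,0,0],"spin":0},{"gripper":0,"offset":[0.002,0,0],"spin":0},{"gripper":0,"offset":[0.003,0,0],"spin":0}])

```text
time: 5.15
position: [0.5035, 0.0858, 0.0182]
ee_rot: [-3.138, -0.135, 0.002]
force: [-4.2, 1.3, 3.1]
width: -0.002
grip_force: 2.7
```

send_rows(series=[{"gripper":0,"offset":[0.001,0,0],"spin":0},{"gripper":0,"offset":[0.001,0,0],"spin":0}])

```text
time: 5.4
position: [0.5036, 0.0858, 0.0182]
ee_rot: [-3.139, -0.135, 0.006]
force: [-8.8, -0.3, 5.4]
width: -0.001
grip_force: 4.4
```

send_rows(series=[{"gripper":0,"offset":[0.001,0,0],"spin":0},{"gripper":0,"offset":[0.001,0,0],"spin":0}])

```text
time: 5.65
position: [0.5036, 0.0859, 0.0181]
ee_rot: [-3.139, -0.136, 0.01]
force: [-12.2, -2.4, 9.8]
width: 0.003
grip_force: 6.7
```

send_rows(series=[{"gripper":0,"offset":[-0.004,0,0],"spin":0},{"gripper":0,"offset":[-0.018,0,0],"spin":0},{"gripper":0,"offset":[-0.018,0,-0.04],"spin":0},{"gripper":0,"offset":[-0.018,0,-0.08],"spin":0},{"gripper":0,"offset":[-0.018,-0.04,-0.08],"spin":0}])

```text
time: 6.28
position: [0.4871, 0.1233, 0.1014]
ee_rot: [3.138, 0.129, 0.012]
force: [0.7, 0.5, -0.3]
width: -0.001
grip_force: 0.0
```

send_rows(series=[{"gripper":0,"offset":[0.04,-0.035,0],"spin":0},{"gripper":0,"offset":[0.077,-0.07,0],"spin":0},{"gripper":0,"offset":[0.077,-0.07,0],"spin":0}])

```text
time: 6.65
position: [0.5567, 0.2025, 0.098]
ee_rot: [-3.138, -0.139, -0.003]
force: [-0.2, 0.5, 0.3]
width: -0.002
grip_force: 0.0
```

```bash
cat > l.py <<'E'
from m import *
import sys
s=monitor.state();print(s['time'],s['position'])
for cam in sys.argv[1:]:
    pic,W,hsv,mb,mj=board(cam)
    print(cam,mb.sum(),rect(W[mb][:,:2]),rect(W[mj][:,:2]))
    for t in ['board','corner']: print(t,[(np.round(x['centre'],3),round(x['conf'],2)) for x in vision.spot_point(t,cam)][:2])
    save(cv2.resize(pic[140:240,184:314],None,fx=4.5,fy=4.5,interpolation=cv2.INTER_CUBIC),f"{cam}{s['time']:.0f}.png")
E
python3 l.py top scene; ls pics
```

```text
6.65 [0.55671948 0.20247015 0.09796571]
top 828 (array([568. ,  90.9]), array([ 99.5, 143.2]), 4.03) (array([542.1,  28.7]), array([208.5, 300.4]), 5.2)
board [(array([0.563, 0.089, 0.015]), 0.93), (array([ 0.603, -0.317, -0.002]), 0.88)]
corner [(array([ 0.624, -0.015,  0.017]), 0.89), (array([ 0.338,  0.146, -0.003]), 0.59)]
scene 750 (array([563.3,  79.6]), array([ 99.4, 190. ]), 4.26) (array([537.8,  55. ]), array([213.3, 364.6]), 4.92)
board [(array([0.564, 0.09 , 0.019]), 0.89), (array([ 0.398,  0.399, -0.001]), 0.85)]
corner [(array([ 0.63 , -0.012,  0.012]), 0.77)]
b0.png
s0.png
scene7.png
scenec.png
t0.png
top7.png
topc.png
```

send_rows(series=[{"gripper":0,"offset":[0,0,0.05],"spin":0},{"gripper":0,"offset":[0,0,0.075],"spin":0},{"gripper":0,"offset":[0,0,0.079],"spin":0},{"gripper":0,"offset":[0,0,0.079],"spin":0}])

```text
time: 7.45
position: [0.5558, 0.2003, 0.0203]
ee_rot: [-3.139, -0.134, -0.002]
force: [-0.3, -0.6, -0.2]
width: -0.002
grip_force: 0.0
```

send_rows(series=[{"gripper":0,"offset":[0,0.01,0],"spin":0},{"gripper":0,"offset":[0,0.018,0],"spin":0},{"gripper":0,"offset":[0,0.024,0],"spin":0},{"gripper":0,"offset":[0,0.03,0],"spin":0},{"gripper":0,"offset":[0,0.035,0],"spin":0}])

```text
time: 8.07
position: [0.5586, 0.1655, 0.0196]
ee_rot: [-3.138, -0.135, -0.001]
force: [0.2, 2.7, 3.0]
width: -0.004
grip_force: 1.8
```

send_rows(series=[{"gripper":0,"offset":[0,0.005,0],"spin":0},{"gripper":0,"offset":[0,0.01,0],"spin":0},{"gripper":0,"offset":[0,0.014,0],"spin":0},{"gripper":0,"offset":[0,0.017,0],"spin":0}])

```text
time: 8.57
position: [0.5599, 0.1486, 0.0195]
ee_rot: [-3.138, -0.135, -0.001]
force: [0.1, 3.6, 5.3]
width: 0.0
grip_force: 2.9
```

send_rows(series=[{"gripper":0,"offset":[0,0.001,0],"spin":0},{"gripper":0,"offset":[0,0.002,0],"spin":0},{"gripper":0,"offset":[0,0.003,0],"spin":0}])

```text
time: 8.95
position: [0.5602, 0.1457, 0.0195]
ee_rot: [-3.138, -0.135, -0.001]
force: [-1.1, 4.0, 4.8]
width: -0.002
grip_force: 2.9
```

send_rows(series=[{"gripper":0,"offset":[0,0.001,0],"spin":0},{"gripper":0,"offset":[0,0.002,0],"spin":0}])

```text
time: 9.2
position: [0.5603, 0.1438, 0.0195]
ee_rot: [-3.138, -0.135, -0.001]
force: [-0.0, 3.9, 4.6]
width: -0.002
grip_force: 2.9
```

send_rows(series=[{"gripper":0,"offset":[0,0.001,0],"spin":0},{"gripper":0,"offset":[0,0.002,0],"spin":0}])

```text
time: 9.45
position: [0.5604, 0.1425, 0.0195]
ee_rot: [-3.137, -0.134, -0.001]
force: [-0.6, 11.0, 5.0]
width: 0.002
grip_force: 6.1
```

send_rows(series=[{"gripper":0,"offset":[0,0.001,0],"spin":0},{"gripper":0,"offset":[0,0.001,0],"spin":0}])

```text
time: 9.7
position: [0.5603, 0.1423, 0.0195]
ee_rot: [-3.136, -0.134, -0.001]
force: [-1.0, 14.0, 6.0]
width: -0.003
grip_force: 7.1
```

send_rows(series=[{"gripper":0,"offset":[0,-0.004,0],"spin":0},{"gripper":0,"offset":[0,-0.018,0],"spin":0},{"gripper":0,"offset":[0,-0.018,-0.04],"spin":0},{"gripper":0,"offset":[0,-0.018,-0.08],"spin":0},{"gripper":0,"offset":[-0.045,-0.018,-0.08],"spin":0}])

```text
time: 10.32
position: [0.5164, 0.155, 0.1018]
ee_rot: [3.138, 0.134, 0.011]
force: [-0.3, 0.5, -1.5]
width: 0.005
grip_force: 0.0
```

send_rows(series=[{"gripper":0,"offset":[-0.04,0.02,0],"spin":0},{"gripper":0,"offset":[-0.04,0.065,0],"spin":0},{"gripper":0,"offset":[-0.04,0.088,0],"spin":0},{"gripper":0,"offset":[-0.04,0.088,0],"spin":0}])

```text
time: 10.82
position: [0.4818, 0.0629, 0.0991]
ee_rot: [3.139, 0.132, -0.001]
force: [-0.3, 0.3, -0.6]
width: -0.0
grip_force: 0.0
```

```bash
python3 l.py top scene; ls pics
```

```text
10.825 [0.48175124 0.06290348 0.09914876]
top 203 (array([575.2,  23.4]), array([191. , 101.7]), 43.44) (array([539.9,  58. ]), array([208.8, 358.4]), 4.78)
board [(array([ 0.605, -0.316, -0.002]), 0.88), (array([0.4  , 0.399, 0.002]), 0.63)]
corner [(array([ 0.624, -0.016,  0.014]), 0.68), (array([ 0.48 , -0.078,  0.01 ]), 0.6)]
scene 686 (array([564.8,  55.9]), array([ 98.7, 154.9]), 2.17) (array([537. ,  54.6]), array([213.2, 363.6]), 4.53)
board [(array([ 0.399,  0.4  , -0.002]), 0.87), (array([ 0.625, -0.015,  0.013]), 0.75)]
corner [(array([ 0.628, -0.015,  0.015]), 0.86)]
b0.png
s0.png
scene11.png
scene7.png
scenec.png
t0.png
top11.png
top7.png
topc.png
```

send_rows(series=[{"gripper":0,"offset":[-0.003,0,0.05],"spin":0},{"gripper":0,"offset":[-0.003,0,0.075],"spin":0},{"gripper":0,"offset":[-0.003,0,0.08],"spin":0},{"gripper":0,"offset":[0.01,0,0.08],"spin":0},{"gripper":0,"offset":[0.018,0,0.08],"spin":0}])

```text
time: 11.75
position: [0.5008, 0.0654, 0.0202]
ee_rot: [3.138, 0.135, 0.003]
force: [-0.1, 0.1, 0.0]
width: 0.001
grip_force: 0.0
```

send_rows(series=[{"gripper":0,"offset":[0.002,0,0],"spin":0},{"gripper":0,"offset":[0.004,0,0],"spin":0},{"gripper":0,"offset":[0.005,0,0],"spin":0}])

```text
time: 12.12
position: [0.5046, 0.0657, 0.0194]
ee_rot: [-3.139, -0.135, -0.0]
force: [-0.2, 0.3, 0.2]
width: 0.001
grip_force: 0.0
```

send_rows(series=[{"gripper":0,"offset":[0.001,0,0],"spin":0},{"gripper":0,"offset":[0.002,0,0],"spin":0}])

```text
time: 12.38
position: [0.5053, 0.0658, 0.0191]
ee_rot: [-3.139, -0.135, 0.006]
force: [-8.7, -1.3, 6.2]
width: -0.002
grip_force: 4.6
```

send_rows(series=[{"gripper":0,"offset":[0.001,0,0],"spin":0},{"gripper":0,"offset":[0.001,0,0],"spin":0}])

```text
time: 12.62
position: [0.5053, 0.0658, 0.019]
ee_rot: [-3.139, -0.136, 0.01]
force: [-11.7, -1.8, 8.0]
width: 0.001
grip_force: 6.0
```

send_rows(series=[{"gripper":0,"offset":[-0.004,0,0],"spin":0},{"gripper":0,"offset":[-0.018,0,0],"spin":0},{"gripper":0,"offset":[-0.018,0,-0.05],"spin":0},{"gripper":0,"offset":[-0.018,0,-0.11],"spin":0},{"gripper":0,"offset":[-0.018,0,-0.17],"spin":0}])

```text
time: 13.25
position: [0.4896, 0.0644, 0.1913]
ee_rot: [-3.139, -0.135, -0.001]
force: [0.5, 0.2, 0.5]
width: -0.004
grip_force: 0.0
```

send_rows(series=[{"gripper":0,"offset":[0,0,-0.06],"spin":0},{"gripper":0,"offset":[0,0.05,-0.075],"spin":0},{"gripper":0,"offset":[0.02,0.105,-0.075],"spin":0},{"gripper":0,"offset":[0.04,0.16,-0.075],"spin":0},{"gripper":0,"offset":[0.063,0.215,-0.075],"spin":0}])

```text
time: 13.88
position: [0.5716, -0.1463, 0.2645]
ee_rot: [3.138, 0.134, 0.002]
force: [0.6, 0.2, 0.2]
width: -0.002
grip_force: 0.0
```

send_rows(series=[{"gripper":0,"offset":[0,0.052,0],"spin":0},{"gripper":0,"offset":[0,0.052,0],"spin":0},{"gripper":0,"offset":[0,0.052,0],"spin":0}])

```text
time: 14.25
position: [0.5754, -0.1958, 0.2642]
ee_rot: [-3.138, -0.135, -0.0]
force: [-0.8, -0.6, -0.1]
width: 0.002
grip_force: 0.0
```

```bash
python3 l.py top scene; ls pics; python3 -c "
from h import *
for c in ['top','scene']:
  for t in ['handle_end','clamp']: print(t,[(np.round(x['centre'],3),round(x['conf'],2)) for x in vision.spot_point(t,c)][:2])"
```

```text
14.25 [ 0.57536741 -0.19582243  0.26421269]
top 880 (array([570.2,  54.8]), array([100.5, 144.4]), 5.06) (array([539.4,  56.9]), array([209.1, 356.8]), 5.02)
board [(array([ 0.602, -0.316, -0.   ]), 0.81), (array([0.567, 0.055, 0.013]), 0.75)]
corner [(array([ 0.622, -0.014,  0.016]), 0.94), (array([0.461, 0.26 , 0.003]), 0.15)]
scene 687 (array([564.8,  54. ]), array([ 97.6, 155.5]), 2.9) (array([535.7,  54.4]), array([214.8, 364.4]), 4.07)
board [(array([ 0.601, -0.319,  0.003]), 0.81), (array([0.57 , 0.057, 0.018]), 0.79)]
corner [(array([ 0.627, -0.013,  0.015]), 0.58)]
b0.png
s0.png
scene11.png
scene14.png
scene7.png
scenec.png
t0.png
top11.png
top14.png
top7.png
topc.png
handle_end [(array([0.463, 0.263, 0.001]), 0.46)]
clamp [(array([ 0.561, -0.063,  0.014]), 0.57)]
handle_end [(array([ 0.627, -0.014,  0.014]), 0.66), (array([ 0.573, -0.149,  0.157]), 0.53)]
clamp [(array([ 0.562, -0.062,  0.013]), 0.59), (array([0.459, 0.259, 0.001]), 0.28)]
```

send_rows(series=[{"gripper":0,"offset":[-0.0015,0,0.05],"spin":0},{"gripper":0,"offset":[-0.0015,0,0.1],"spin":0},{"gripper":0,"offset":[-0.0015,0,0.124],"spin":0},{"gripper":0,"offset":[-0.0015,-0.01,0.124],"spin":0},{"gripper":0,"offset":[-0.0015,-0.02,0.124],"spin":0}])

```text
time: 15.38
position: [0.5727, -0.1759, 0.1417]
ee_rot: [3.138, 0.135, 0.003]
force: [0.1, -0.0, 0.1]
width: 0.004
grip_force: 0.0
```

send_rows(series=[{"gripper":0,"offset":[0,-0.01,0],"spin":0},{"gripper":0,"offset":[0,-0.02,0],"spin":0},{"gripper":0,"offset":[0,-0.03,0],"spin":0},{"gripper":0,"offset":[0,-0.04,0],"spin":0},{"gripper":0,"offset":[0,-0.05,0],"spin":0}])

```text
time: 16.0
position: [0.5692, -0.1278, 0.1433]
ee_rot: [3.134, 0.135, 0.008]
force: [-5.4, -11.8, 27.7]
width: -0.002
grip_force: 15.3
```

send_rows(series=[{"gripper":0,"offset":[0,-0.008,0],"spin":0},{"gripper":0,"offset":[0,-0.016,0],"spin":0},{"gripper":0,"offset":[0,-0.024,0],"spin":0},{"gripper":0,"offset":[0,-0.032,0],"spin":0}])

```text
time: 16.5
position: [0.5686, -0.0976, 0.1497]
ee_rot: [3.129, 0.134, 0.022]
force: [-14.7, -9.0, 61.7]
width: -0.001
grip_force: 31.3
```

```bash
python3 - <<'E'
from m import *
for cam in ['scene']:
    pic,W=cloud(cam)
    a=cv2.resize(pic[130:250,200:320],None,fx=5,fy=5,interpolation=cv2.INTER_CUBIC);save(a,'x1.png')
for t in ['handle_end','clamp_pad']:print(t,[(np.round(x['centre'],3),round(x['conf'],2)) for x in vision.spot_point(t,'scene')][:2])
E
```

```text
handle_end [(array([ 0.567, -0.07 ,  0.186]), 0.66)]
clamp_pad [(array([ 0.402, -0.418,  0.002]), 0.46), (array([0.555, 0.003, 0.07 ]), 0.39)]
```

View pics/x1.png

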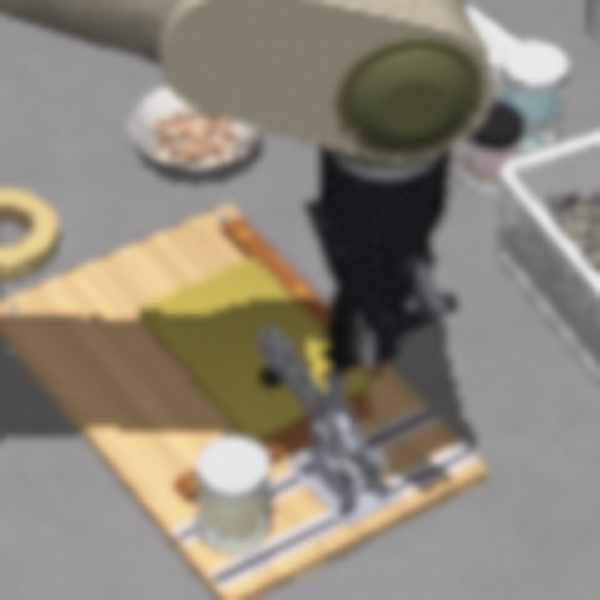

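send_rows(series=[{"gripper":0,"offset":[0,0.008,0],"spin":0},{"gripper":0,"offset":[0,0.016,0],"spin":0},{"gripper":0,"offset":[0,0.02,-0.01],"spin":0},{"gripper":0,"offset":[0,0.02,-0.01],"spin":0}])

```text
time: 17.15
position: [0.5669, -0.1144, 0.1505]
ee_rot: [-3.139, -0.135, -0.001]
force: [-0.8, 0.5, 0.1]
width: 0.0
grip_force: 0.0
```

```bash
python3 - <<'E'
from m import *
print(monitor.state()['position'])
for cam in ['scene','top']:
    pic,W=cloud(cam)
    if cam=='scene': a=cv2.resize(pic[130:250,200:320],None,fx=5,fy=5,interpolation=cv2.INTER_CUBIC);save(a,'x2.png')
    for t in ['handle_end','clamp_pad','board']:print(t,[(np.round(x['centre'],3),round(x['conf'],2)) for x in vision.spot_point(t,cam)][:2])
E
```

```text
[ 0.56688795 -0.11436436  0.15052485]
handle_end [(array([ 0.566, -0.089,  0.185]), 0.61)]
clamp_pad [(array([0.557, 0.   , 0.08 ]), 0.42)]
board [(array([ 0.604, -0.318, -0.   ]), 0.97), (array([0.569, 0.055, 0.015]), 0.64)]
handle_end []
clamp_pad [(array([ 0.561, -0.003,  0.083]), 0.38)]
board [(array([0.4  , 0.4  , 0.001]), 0.91), (array([0.567, 0.058, 0.011]), 0.86)]
```

View pics/x2.png

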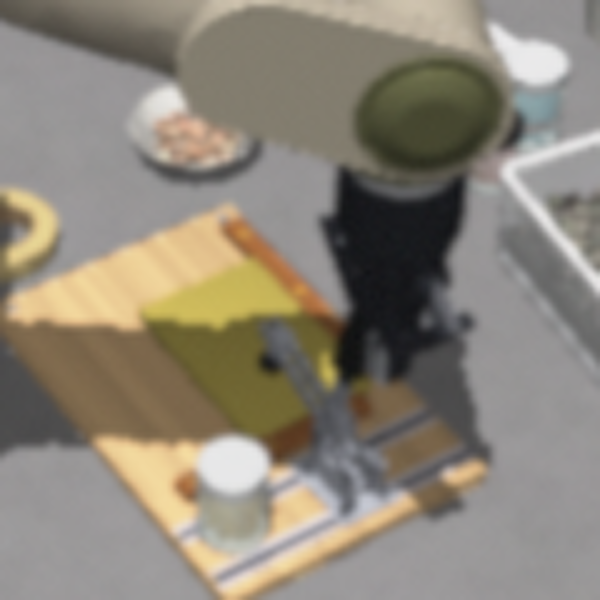

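send_rows(series=[{"gripper":0,"offset":[0,0,-0.012],"spin":0},{"gripper":0,"offset":[0,-0.008,-0.013],"spin":0},{"gripper":0,"offset":[0,-0.016,-0.013],"spin":0},{"gripper":0,"offset":[0,-0.022,-0.013],"spin":0}])

```text
time: 18.05
position: [0.5648, -0.0919, 0.1632]
ee_rot: [-3.138, -0.135, 0.0]
force: [0.3, -0.1, -0.3]
width: -0.002
grip_force: 0.0
```

send_rows(series=[{"gripper":0,"offset":[0,-0.005,0],"spin":0},{"gripper":0,"offset":[0,-0.01,0],"spin":0}])

```text
time: 18.3
position: [0.5641, -0.0824, 0.1632]
ee_rot: [-3.139, -0.135, 0.0]
force: [0.9, 0.1, -0.0]
width: 0.002
grip_force: 0.0
```

send_rows(series=[{"gripper":0,"offset":[0,-0.004,0],"spin":0},{"gripper":0,"offset":[0,-0.008,0],"spin":0},{"gripper":0,"offset":[0,-0.012,0],"spin":0}])

```text
time: 18.68
position: [0.5631, -0.0709, 0.1634]
ee_rot: [3.138, 0.135, 0.0]
force: [-0.8, -1.4, 0.2]
width: 0.002
grip_force: 0.9
```

send_rows(series=[{"gripper":0,"offset":[0,-0.004,0],"spin":0},{"gripper":0,"offset":[0,-0.007,0],"spin":0},{"gripper":0,"offset":[0,-0.01,0],"spin":0}])

```text
time: 19.05
position: [0.5622, -0.0606, 0.1632]
ee_rot: [-3.138, -0.135, 0.0]
force: [0.4, 0.2, 0.7]
width: -0.004
grip_force: 0.1
```

send_rows(series=[{"gripper":0,"offset":[0,-0.002,0],"spin":0},{"gripper":0,"offset":[0,-0.004,0],"spin":0}])

```text
time: 19.3
position: [0.5619, -0.0566, 0.1633]
ee_rot: [-3.138, -0.135, 0.0]
force: [-0.3, -0.1, -1.2]
width: -0.001
grip_force: 0.0
```

send_rows(series=[{"gripper":0,"offset":[0,-0.002,0],"spin":0},{"gripper":0,"offset":[0,-0.004,0],"spin":0}])

```text
time: 19.55
position: [0.5615, -0.0529, 0.1633]
ee_rot: [3.138, 0.135, -0.0]
force: [-0.1, -2.1, -0.8]
width: -0.002
grip_force: 1.1
```

```bash
python3 - <<'E'
from m import *
for cam in ['scene','top']:
    pic,W=cloud(cam)
    for t in ['handle_end','clamp_pad','board']:print(t,[(np.round(x['centre'],3),round(x['conf'],2)) for x in vision.spot_point(t,cam)][:2])
E
```

```text
handle_end [(array([ 0.562, -0.022,  0.182]), 0.52)]
clamp_pad [(array([0.556, 0.003, 0.059]), 0.45), (array([ 0.34 ,  0.148, -0.001]), 0.24)]
board [(array([ 0.398,  0.398, -0.002]), 0.65)]
handle_end []
clamp_pad []
board [(array([ 0.605, -0.318, -0.003]), 0.92), (array([0.567, 0.051, 0.015]), 0.76)]
```

send_rows(series=[{"gripper":0,"offset":[0,-0.002,0],"spin":0},{"gripper":0,"offset":[0,-0.002,0],"spin":0}])

```text
time: 20.2
position: [0.5614, -0.0516, 0.1632]
ee_rot: [3.137, 0.135, 0.0]
force: [0.4, -7.4, -1.2]
width: -0.003
grip_force: 2.8
```

send_rows(series=[{"gripper":0,"offset":[0,0.02,0],"spin":0},{"gripper":0,"offset":[0,0.06,0],"spin":0},{"gripper":0,"offset":[0,0.11,-0.02],"spin":0},{"gripper":0,"offset":[0,0.16,-0.08],"spin":0},{"gripper":0,"offset":[0,0.2,-0.12],"spin":0}])

```text
time: 20.82
position: [0.5776, -0.2455, 0.2779]
ee_rot: [-3.138, -0.134, -0.001]
force: [0.6, -0.5, -0.2]
width: -0.001
grip_force: 0.0
```

send_rows(series=[{"gripper":0,"offset":[-0.05,0.03,0],"spin":0},{"gripper":0,"offset":[-0.1,0.06,0],"spin":0},{"gripper":0,"offset":[-0.1,0.06,0],"spin":0}])

```text
time: 21.2
position: [0.4809, -0.3146, 0.2767]
ee_rot: [-3.139, -0.127, 0.0]
force: [1.1, 0.6, -0.4]
width: 0.001
grip_force: 0.0
```

```bash
python3 l.py top scene; python3 - <<'E'
from m import *
for cam in ['scene','top']:
    pic,W=cloud(cam)
    if cam=='scene': a=cv2.resize(pic[130:250,200:320],None,fx=5,fy=5,interpolation=cv2.INTER_CUBIC);save(a,'x3.png')
    for t in ['handle_end','clamp_pad','board']:print(t,[(np.round(x['centre'],3),round(x['conf'],2)) for x in vision.spot_point(t,cam)][:2])
E
```

```text
21.2 [ 0.4808825  -0.31459669  0.27665893]
top 787 (array([570.6,  55.7]), array([ 98.4, 144.2]), 4.92) (array([539.4,  57.1]), array([209.5, 358.3]), 4.81)
board [(array([0.404, 0.401, 0.   ]), 0.75), (array([ 0.603, -0.319, -0.005]), 0.69)]
corner [(array([ 0.625, -0.015,  0.015]), 0.57)]
scene 585 (array([567.2,  46.8]), array([ 99.8, 167.6]), 5.25) (array([537.5,  55. ]), array([214.5, 363.2]), 4.49)
board [(array([0.569, 0.056, 0.016]), 0.91), (array([ 0.398,  0.399, -0.   ]), 0.81)]
corner [(array([ 0.627, -0.014,  0.012]), 0.57)]
handle_end [(array([ 0.562, -0.023,  0.184]), 0.5)]
clamp_pad [(array([0.557, 0.004, 0.059]), 0.59)]
board [(array([0.568, 0.058, 0.017]), 0.82), (array([ 0.6  , -0.318,  0.002]), 0.67)]
handle_end [(array([ 0.559, -0.027,  0.184]), 0.62)]
clamp_pad [(array([ 0.483, -0.078,  0.01 ]), 0.59)]
board [(array([0.403, 0.402, 0.003]), 0.95), (array([0.564, 0.056, 0.014]), 0.93)]
```

View pics/x3.png

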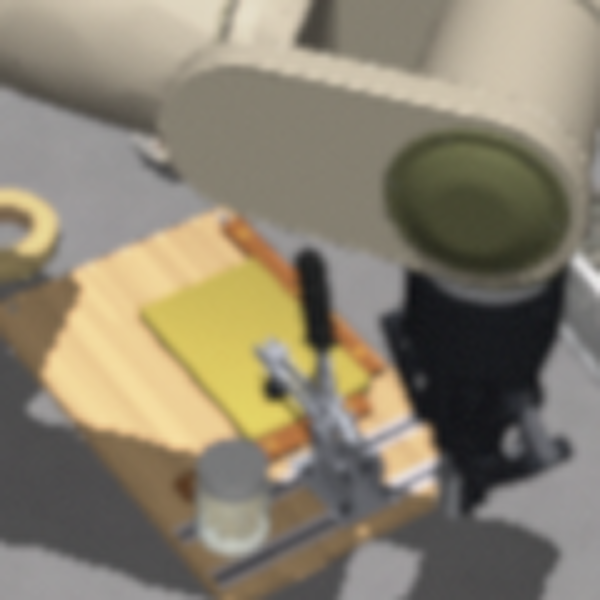

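The picture shows the handle over and locked at about (315, 300), with the bar and foot down on the board at about (275, 385). The board is flush in the corner at about (375, 380), and the arm is clear of everything.

```bash
python3 -c "
from h import *
print(hand_in())"
```

```text
the job is handed in; nothing more can be done
None
```

The board is flush against both stops, the clamp is locked with its foot down on it, and the job is handed in; foot force wasn't measured, and the first handle push jammed briefly at 62 N before I backed off.

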